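Load a sample carrier and hold it over the light plate

TASK

Load the white sample carrier while it stands on the bench: stand the round jar, the slim tube and the flat-sided slide box each fully down in the pocket of its own shape. Then pick the carrier up by its handle, keeping it level so that the steel ball lying loose in its shallow pocket never leaves it, and bring it over the middle of the light plate's glass disc. Finish while still holding it there, level and still, its underside about 10 cm above the plate; leave the other things on the bench where they are.

Things in the scene. Friction and masses are not known exactly. Their poses are not given: they have to be found in the camera images.
- tray: White plastic sample carrier, a slab 200 mm long (its x) by 150 mm wide (its y) by 14 mm thick, about 0.3 kg, loose on the bench, yaw within 0.35 rad of the world axes. Origin at the centre of the underside, z up. Four pockets sunk into its top, one in each quarter at (+-50, +-37.5) mm, and a bridge handle over the middle
- handle (a point): Centre of the handle's grip bar, 66 mm above the carrier's underside. The bar runs along the carrier's x: 60 mm long, 12 mm thick (along the carrier's y), 28 mm high (52 to 80 mm above the underside). It stands on two 12 mm square posts at x = +-24 mm. With the carrier loaded, fingers up to 30 mm wide fit on either side of the bar's middle
- jar_pocket (a point): Centre of the floor of the big round pocket (48 mm across, 10 mm deep, floor 4 mm above the carrier's underside), at (+50, +37.5) mm in the carrier; takes the jar
- tube_pocket (a point): Centre of the floor of the small round deep pocket (27 mm across, 10 mm deep, floor 4 mm above the underside), at (-50, +37.5) mm in the carrier; takes the tube
- box_pocket (a point): Centre of the floor of the rectangular pocket (32 mm along the carrier's x, 44 mm along its y, 10 mm deep, floor 4 mm above the underside), at (-50, -37.5) mm in the carrier; takes the slide box
- ball_pocket (a point): Where the ball's centre belongs, over the middle of the shallow round pocket (19 mm across, only 2.5 mm deep) at (+50, -37.5) mm in the carrier, 23.5 mm above its underside
- ball_center (a point): Centre of the loose polished steel milling ball, 24 mm in diameter, about 57 g, lying in the shallow pocket with about 2 mm of play; it climbs out when the carrier is tipped by about 35 degrees or jerked as hard
- jar: Squat round specimen jar with a screw lid, standing upright on the bench: lid 42 mm across (the upper 17 mm), body 39 mm, 55 mm tall, about 60 g. Origin at the centre of its underside, z up
- tube: Slim round capped sample tube with a flat foot, standing upright: cap 23 mm across (the upper 18 mm), body 21 mm, 60 mm tall, about 25 g. Origin at the centre of its underside, z up
- slidebox: Rectangular slide box standing upright: 28 mm (its x) by 40 mm (its y) by 58 mm tall, about 50 g, yaw within 0.4 rad of the world axes. Origin at the centre of its underside, z up. It goes into its pocket with its x along the carrier's x, either way round
- plate_top (a point): Centre of the top face of the light plate, a white slab 190 mm square and 16 mm high with a 95 mm glass disc in the middle, fixed to the bench; z up. It lies on one side of the robot and the carrier on the other, either way round
- dish: Bystander: closed clear petri dish, 80 mm across, 14 mm high, flat on the bench; origin under its centre
- forceps: Bystander: steel forceps lying flat, about 120 mm long (its x), 25 mm wide, 6 mm high; origin under its middle
- cap: Bystander: purple tube cap, 18 mm across, 15 mm high; origin under its centre
- bottle: Bystander: amber reagent bottle, 64 mm across, 140 mm tall, beyond the work area; origin under its centre
- stockjar: Bystander: white stock jar with a lid, 70 mm across, 85 mm tall, far too big for the carrier, beyond the work area; origin under its centre
- boat: Bystander: open white weighing boat, 75 mm square, 20 mm high, near the robot; origin under its centre
Mind the look-alikes: they are no part of the job. Leave any black or orange look-alike of the slidebox alone.

How it is judged:
On the way, in this order (a step that is already met when the one before it is completed fails the run):
1. jar, tube and slide box stand fully down in their pockets while the carrier is still on the bench (distance between jar and jar_pocket below 0.007 m and distance between tube and tube_pocket below 0.007 m and distance between slidebox and box_pocket below 0.007 m and height (world z) of tray below 0.01 m and distance between ball_center and ball_pocket below 0.02 m), for 0.2 s.
2. the loaded carrier is lifted clear of the bench (distance between jar and jar_pocket below 0.007 m and distance between tube and tube_pocket below 0.007 m and distance between slidebox and box_pocket below 0.007 m and height (world z) of tray above 0.04 m and contact force between the fingers and tray above 2 N and distance between ball_center and ball_pocket below 0.02 m), for 0.2 s.
At the end, for the whole second after the job is handed in: The fingers hold the carrier still and level (0.1 rad), centred within 35 mm over the plate's disc, underside 60 to 140 mm above the plate; jar, tube and slide box within 7 mm of their pocket-floor centres, the ball within 6 mm of its place (distance between jar and jar_pocket below 0.007 m and distance between tube and tube_pocket below 0.007 m and distance between slidebox and box_pocket below 0.007 m and distance between ball_center and ball_pocket below 0.006 m and horizontal distance between tray and plate_top below 0.035 m and z of tray in the frame of plate_top between 0.06 and 0.14 m and angle between tray's own z axis and vertical below 0.1 rad and linear speed of tray below 0.03 m/s and angular speed of tray below 0.15 rad/s and contact force between the fingers and tray above 2 N); the arm keeps its last pose, push and grip.
It fails at once if the carrier is tipped by more than 0.35 rad (angle between tray's own z axis and vertical above 0.35 rad).
It fails at once if the ball leaves its pocket (distance between ball_center and ball_pocket above 0.02 m).
It fails at once if a bystander is moved by more than 30 mm or tipped over (distance of any of dish, forceps, cap, bottle, stockjar, boat from where it was at the start of the episode above 0.03 m or angle between any of dish, forceps, cap, bottle, stockjar, boat's own z axis and vertical above 0.5 rad).
It also fails if it takes over 72 s, if anything falls off the work surface, if the arm or the gripper's body presses on something with over 40 N, if the wrist force passes 120 N, or if a joint passes its speed limit or range.

ROBOT

A 6-joint arm with a two-finger parallel gripper is mounted at the origin on the work surface. World frame = base frame: x ahead of the robot, y to its left, z up, the work surface at z = 0. Lengths are in m, angles in rad, forces in N, time in s.
With the tool pointing down it reaches from about 0.375 to 0.9 m from the base axis. Payload 3.1 kg.
Tool frame: the origin (TCP) lies at the very end of the fingers, on their centre line; the grasp point (between the pads) lies 19 mm behind it (manip.pinch_z is the distance from the TCP to the grasp point, in m); z points along the fingers, y is the direction in which the jaws open and shut (so a half turn about z gives the same grasp; the last joint's range is limited). The gripper opens to 85 mm and grips with 20 to 120 N. Pads are 22 mm wide; open, the fingers measure 114 mm over their backs; the gripper's body (76 mm by 85 mm) begins 54 mm behind the grasp point. The pads swing forward as they close: fully open they stand 13 mm farther back than shut.
Start: joints at [-1.403, 0.527, 1.433, -0, 1.181, -0.178], TCP at [0.212, -0.588, 0.231] pointing down, gripper open.
Joint ranges: [-3.08, 3.08], [-0.75, 2.2], [0.22, 2.44], [-1.43, 4.57], [0, 2.65], [-2.85, 2.85]. Speed limits (rad/s): [2.79, 2.79, 3.14, 3.14, 3.14, 3.14].

INTERFACE

Orientations are given as a unit quaternion [x, y, z, w].
In Python, from station import manip gives the robot as it stands.
- The arm moves only by the tool drive_tool, never from a script. Its argument "increments" is a list of rows, each a list of 7 numbers: the closure in counts, from 0 (fully open) to 255 (shut), then the shift along the tool's x, y, z in cm, then the turn, a rotation vector about the tool's x, y, z in rad. A call has 1 to 20 rows; each row is the pose to reach, as a shift and turn from the pose commanded when the call began, along the tool's axes at that moment; what a row does not reach only later rows make up. A row lasts 1/10 s, in which the tool goes at most 50 mm and 8.59 degrees, less where a joint would pass 70% of its speed; a pose out of reach is approached as far as the arm can. A call with a gripper value outside its range is refused whole. The fingers move at their own pace and stop on an object; "force" is the grip in N (left out, the last holds). Time passes only in rows, so rows that repeat a pose let the fingers close. It gives the time, the measured TCP pose, the force and the opening at its end, in the units of the state.
- manip.sense(): the state, without advancing time (a new reading comes with each control period).
- manip.snapshot(name): name is "scene" or "top" or "wrist"; returns the picture (384x512x3 uint8, red, green, blue); there is no depth.
- manip.camera_model(name): a dict with "mtx" (3x3 intrinsics, pixels), "k1" (the pictures are not rectified: a ray, as slopes to the right and down, at radius r is drawn at 1 + k1 r^2 times it, then the intrinsics apply), "cam_to_world" (4x4, takes a point from camera to world coordinates). Camera axes: x right, y down, z forward; pixel columns grow to the right and rows downward; lengths in m; the calibration is good to about 2 mm. A picture is of the moment at which its call begins: read the wrist's pose just before it. camera_model takes no time and is no camera call; for the wrist camera it gives the pose at the moment of the call.
- manip.sign_off(): hands the job in, once; it reports no verdict.
The state is a dict: "t": time; "q": joint angles; "qd": joint speeds; "tau": joint torques, N m; "tcp_pos": TCP position; "tool_rot": TCP orientation; "force": force on the tool from outside, world axes, zero at the start; "ft_torque": the same for the moment, N m; "finger_gap": opening from 0.0 (shut) to 1.0 (fully open).
Only numpy, scipy, OpenCV 4.12 (cv2) and the standard library are available. Lean on these libraries where they do the work, as an engineer would, in place of code of your own. Each camera call takes 0.05 s, during which the arm holds its last target. There are 200 camera calls.

## Working session

There is one attempt and no reset: what is moved stays moved. The work goes in short steps, Python scripts to look and compute and a tool call to move; the robot and the scene stay as the last step left them, time stands still between calls to the robot, and variables do not carry over. Pictures are saved under pics/ and viewed, about 8 in all and at most 12, crops included, and the job is handed in when it is done.

Besides the shell and the picture viewer there is one more tool, called after ">>>" by a JSON object that holds its "method" and its "body". drive_tool: Moves the arm, as the interface text tells. Its arguments: {"type":"object","properties":{"increments":{"type":"array","items":{"type":"array","items":{"type":"number"}}},"force":{"type":"number"}},"required":["increments"]}

```bash
ls; mkdir -p pics; cat > h.py <<'E'
import numpy as np, cv2
from station import manip
from scipy.spatial.transform import Rotation as R
def snap(name,fn):
    im=manip.snapshot(name); cv2.imwrite('pics/'+fn,im[:,:,::-1]); return im
def ray(cm,u,v):
    M=np.array(cm['mtx']);k=cm['k1']
    d=np.array([(u-M[0,2])/M[0,0],(v-M[1,2])/M[1,1]]);p=d.copy()
    for _ in range(20): p=d/(1+k*(p@p))
    T=np.array(cm['cam_to_world']); return T[:3,3],T[:3,:3]@np.array([p[0],p[1],1])
def at(cm,u,v,z):
    o,d=ray(cm,u,v); return o+d*(z-o[2])/d[2]
def proj(cm,P):
    T=np.array(cm['cam_to_world']);M=np.array(cm['mtx']);c=T[:3,:3].T@(np.array(P)-T[:3,3]);s=c[:2]/c[2]
    s=s*(1+cm['k1']*(s@s)); return s*[M[0,0],M[1,1]]+M[:2,2]
E
python3 - <<'E'
from h import *
import json
for n in ['top','scene','wrist']:
    cm=manip.camera_model(n); print(n,np.round(cm['mtx'],1).tolist(),cm['k1'],np.round(cm['cam_to_world'],3).tolist())
a=snap('top','top0.png')
np.save('top.npy',a)
cv2.imwrite('pics/top0b.png',cv2.resize(a[:,:,::-1],(800,600),interpolation=cv2.INTER_CUBIC))
snap('scene','scene0.png'); print(manip.sense())
E
```

```text
pics
top [[497.1, 0.0, 259.9], [0.0, 497.1, 183.3], [0.0, 0.0, 1.0]] -0.049636702092110005 [[0.002, -0.996, 0.092, 0.464], [-1.0, -0.004, -0.018, 0.005], [0.018, -0.092, -0.996, 1.157], [0.0, 0.0, 0.0, 1.0]]
scene [[484.5, 0.0, 255.1], [0.0, 484.5, 184.5], [0.0, 0.0, 1.0]] -0.14725302068453358 [[-0.33, 0.623, -0.709, 1.341], [0.944, 0.207, -0.257, 0.272], [-0.013, -0.754, -0.657, 0.768], [0.0, 0.0, 0.0, 1.0]]
wrist [[333.4, 0.0, 254.2], [0.0, 333.4, 194.4], [0.0, 0.0, 1.0]] -0.06187312616099087 [[0.34, -0.895, -0.288, 0.285], [-0.94, -0.325, -0.102, -0.56], [-0.002, 0.306, -0.952, 0.373], [0.0, 0.0, 0.0, 1.0]]
{'t': 0.1, 'q': array([-1.40347355e+00,  5.28346960e-01,  1.43376443e+00,  1.93772110e-05,
        1.18140639e+00, -1.78485585e-01]), 'qd': array([ 4.09931104e-05, -8.87816222e-04, -3.88235640e-03,  3.83095438e-04,
       -6.09404952e-04,  9.55757702e-05]), 'tau': array([-3.53186388e-04, -4.43303382e+01, -1.78586519e+01, -1.53065394e-04,
        3.86610656e-03,  1.61876272e-05]), 'tcp_pos': array([ 0.21178177, -0.58734787,  0.2304507 ]), 'tool_rot': array([ 9.85089453e-01,  1.72040236e-01,  1.43320606e-05, -9.62496993e-04]), 'force': array([-0.54202663, -0.53239798,  0.09383192]), 'ft_torque': array([0.01119765, 0.01741367, 0.00377877]), 'finger_gap': 0.9993569891134529}
```

View pics/top0b.png

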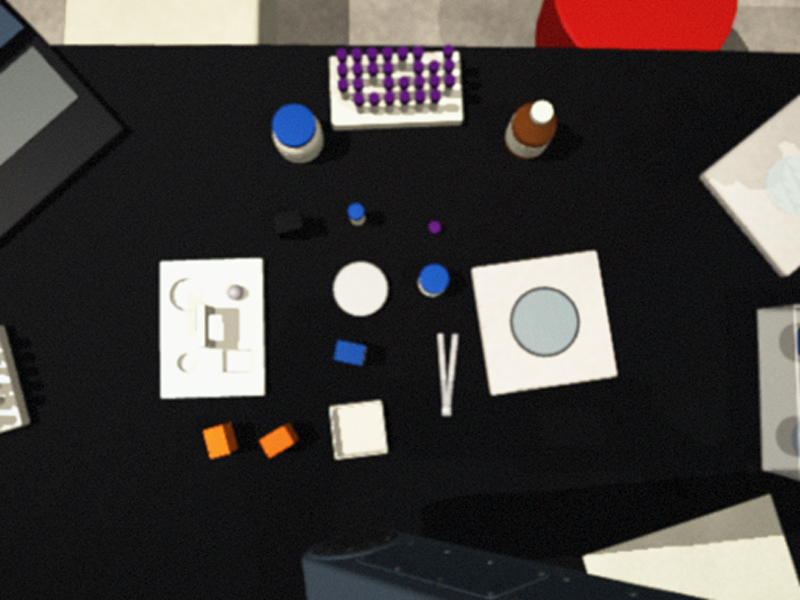

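View pics/scene0.png

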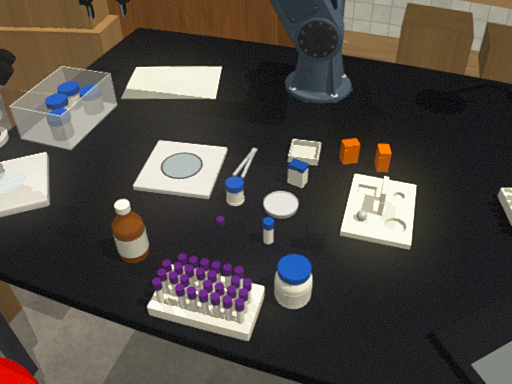

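The top view shows the tray at left (800-px scale: corners about (160,262), (263,258), (265,397), (161,398)), with the ball at upper right, so tray x ≈ world x. The jar lid is at (433,278), the tube cap at (356,211), the slide box top at (350,350) and the plate disc at (545,321). The scene view agrees: blue-lidded jar, tube and blue slide box, with orange and black decoys.

```bash
python3 - <<'E'
from h import *
cm=manip.camera_model('top')
s=.64
for n,u,v,z in [('c1',160,262,.014),('c2',263,258,.014),('c3',265,397,.014),('c4',161,398,.014),('ball',236,292,.0235),('jar',434,278,.055),('tube',356,211,.06),('box',350,351,.058),('disc',545,321,.016),('dish',360,289,.014),('cap',434,227,.015),('forc',447,374,.003),('boat',358,430,.02),('black',287,217,.058),('or1',218,440,.058),('or2',276,440,.058)]:
    print(n,np.round(at(cm,u*s,v*s,z),3))
im=np.load('top.npy')
# slab & plate rectangles; blue box top
g=cv2.inRange(im,(150,150,150),(255,255,255))
for c in cv2.findContours(g,cv2.RETR_EXTERNAL,cv2.CHAIN_APPROX_NONE)[0]:
    if cv2.contourArea(c)>3000:
        b=cv2.boxPoints(cv2.minAreaRect(c)); P=[at(cm,x,y,.014)[:2] for x,y in b]
        print(np.round(b/s).tolist(),np.round(P,3).tolist(),'mean',np.round(np.mean(P,0),4))
print(np.round(R.from_quat(manip.sense()['tool_rot']).as_matrix(),3).tolist())
E
```

```text
c1 [0.605 0.349 0.014]
c2 [0.611 0.196 0.014]
c3 [0.407 0.19  0.014]
c4 [0.405 0.341 0.014]
ball [0.56  0.233 0.024]
jar [ 0.578 -0.055  0.055]
tube [0.674 0.057 0.06 ]
box [0.474 0.064 0.058]
disc [ 0.519 -0.221  0.016]
dish [0.566 0.052 0.014]
cap [ 0.659 -0.057  0.015]
forc [ 0.441 -0.077  0.003]
boat [0.361 0.053 0.02 ]
black [0.665 0.156 0.058]
or1 [0.35  0.247 0.058]
or2 [0.35  0.166 0.058]
[[583.0, 598.0], [583.0, 534.0], [798.0, 534.0], [798.0, 598.0]] [[0.118, -0.272], [0.21, -0.273], [0.205, -0.595], [0.112, -0.593]] mean [ 0.1613 -0.4334]
[[157.0, 260.0], [261.0, 257.0], [264.0, 395.0], [161.0, 397.0]] [[0.608, 0.353], [0.613, 0.199], [0.411, 0.19], [0.406, 0.342]] mean [0.5093 0.2713]
[[471.0, 268.0], [597.0, 248.0], [616.0, 375.0], [490.0, 395.0]] [[0.598, -0.112], [0.628, -0.301], [0.44, -0.326], [0.411, -0.139]] mean [ 0.5193 -0.2195]
[[702.0, 174.0], [798.0, 96.0], [881.0, 198.0], [785.0, 276.0]] [[0.743, -0.465], [0.869, -0.623], [0.71, -0.747], [0.588, -0.587]] mean [ 0.7274 -0.6055]
[[22.0, 0.0], [256.0, 0.0], [256.0, 44.0], [22.0, 44.0]] [[1.012, 0.58], [1.011, 0.216], [0.941, 0.214], [0.942, 0.575]] mean [0.9767 0.3962]
[[0.941, 0.339, -0.0], [0.339, -0.941, 0.002], [0.0, -0.002, -1.0]]
```

>>> {"method": "drive_tool", "body": {"increments": [[90,54.8,-45.8,0,0,0,-1.225],[90,54.8,-45.8,0,0,0,-1.225],[90,54.8,-45.8,0,0,0,-1.225],[90,54.8,-45.8,0,0,0,-1.225],[90,54.8,-45.8,0,0,0,-1.225],[90,54.8,-45.8,0,0,0,-1.225],[90,54.8,-45.8,0,0,0,-1.225],[90,54.8,-45.8,0,0,0,-1.225],[90,54.8,-45.8,0,0,0,-1.225],[90,54.8,-45.8,0,0,0,-1.225],[90,54.8,-45.8,0,0,0,-1.225],[90,54.8,-45.8,0,0,0,-1.225],[90,54.8,-45.8,0,0,0,-1.225],[90,54.8,-45.8,0,0,0,-1.225],[90,54.8,-45.8,0,0,0,-1.225],[90,54.8,-45.8,0,0,0,-1.225],[90,54.8,-45.8,0,0,0,-1.225],[90,54.8,-45.8,0,0,0,-1.225]], "force": 40}}

```text
t: 1.9
tcp_pos: [0.5712, 0.0271, 0.2311]
tool_rot: [0.708, 0.706, -0.001, -0.0]
force: [-0.6, -0.9, -0.5]
finger_gap: 0.649
```

```bash
python3 - <<'E'
from h import *
import pickle
s=manip.sense();print(s['t'],s['tcp_pos'],s['tool_rot'],s['finger_gap'],np.abs(s['qd']).max())
cm=manip.camera_model('wrist');a=snap('wrist','w1.png');pickle.dump((cm,a),open('w1.pkl','wb'))
cv2.imwrite('pics/w1b.png',cv2.resize(a[:,:,::-1],(800,600),interpolation=cv2.INTER_CUBIC))
print(np.round(cm['cam_to_world'],3).tolist())
E
```

```text
1.9 [0.57119076 0.02711578 0.23107117] [ 7.07765867e-01  7.06446691e-01 -6.42614691e-04 -3.71017519e-04] 0.6491162401091647 0.008075318184937282
[[1.0, -0.0, -0.001, 0.571], [-0.001, -0.952, -0.307, 0.107], [-0.001, 0.307, -0.952, 0.374], [0.0, 0.0, 0.0, 1.0]]
```

View pics/w1b.png

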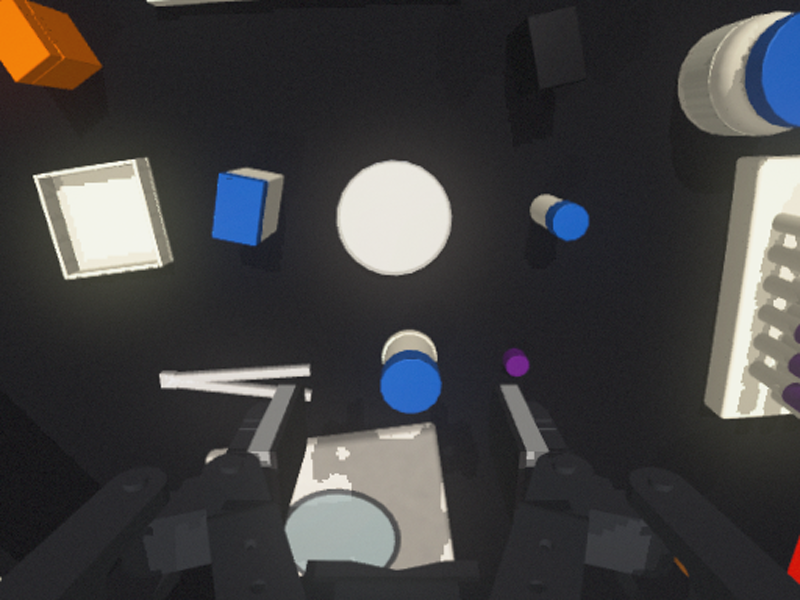

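The wrist picture (800 px) shows the slide box top at about (240,208), the jar lid at (411,382), the tube cap at (569,221) and the dish at (394,217). I'll segment the blue tops.

```bash
cat >> h.py <<'E'
def blobs(cm,a,lo,hi,z,amin=100):
    out=[]
    m=cv2.inRange(a,lo,hi)
    for c in cv2.findContours(m,cv2.RETR_EXTERNAL,cv2.CHAIN_APPROX_NONE)[0]:
        if cv2.contourArea(c)<amin: continue
        P=np.array([at(cm,x,y,z)[:2] for x,y in c[:,0]],np.float32)
        out.append((c[:,0].mean(0),P))
    return out
E
python3 - <<'E'
from h import *
import pickle
cm,a=pickle.load(open('w1.pkl','rb'))
for u,v in [(240,208),(260,220),(225,200),(411,390),(569,221),(265,200)]: print(u,v,a[int(v*.64),int(u*.64)])
for z in (.055,.058,.06):
  for uv,P in blobs(cm,a,(0,60,160),(90,160,255),z,60):
    if P.shape[0]<400:
      (x,y),r=cv2.minEnclosingCircle(P); print(z,np.round(uv/.64),'circ',round(x,4),round(y,4),'d',round(2*r,4),'rect',np.round(cv2.boxPoints(cv2.minAreaRect(P)),4).tolist(),np.round(cv2.minAreaRect(P)[0],4))
E
```

```text
240 208 [ 45 107 198]
260 220 [ 33  59 109]
225 200 [ 41 104 196]
411 390 [ 42 105 198]
569 221 [ 37 100 196]
265 200 [28 49 84]
0.055 [410. 385.] circ 0.5792 -0.0543 d 0.0407 rect [[0.5595999956130981, -0.07370000332593918], [0.5989999771118164, -0.07370000332593918], [0.5990999937057495, -0.03480000048875809], [0.5597000122070312, -0.03480000048875809]] [ 0.5794 -0.0543]
0.055 [570. 221.] circ 0.6769 0.0576 d 0.0225 rect [[0.6656000018119812, 0.06759999692440033], [0.667900025844574, 0.04560000076889992], [0.6881999969482422, 0.04769999906420708], [0.6859999895095825, 0.06970000267028809]] [0.6769 0.0577]
0.055 [237. 209.] circ 0.4722 0.065 d 0.0471 rect [[0.45489999651908875, 0.04839999973773956], [0.4814999997615814, 0.042899999767541885], [0.4894999861717224, 0.08160000294446945], [0.4629000127315521, 0.08699999749660492]] [0.4722 0.065 ]
0.055 [786.  70.] circ 0.8077 0.1492 d 0.0621 rect [[0.7795000076293945, 0.1754000037908554], [0.7908999919891357, 0.1145000010728836], [0.8133999705314636, 0.11879999935626984], [0.8019999861717224, 0.17960000038146973]] [0.7964 0.1471]
0.058 
[... 1218 characters left out ...]
21.] circ 0.6752 0.0584 d 0.0222 rect [[0.6640999913215637, 0.0681999996304512], [0.6662999987602234, 0.04659999907016754], [0.6863999962806702, 0.04859999939799309], [0.6841999888420105, 0.07029999792575836]] [0.6752 0.0584]
0.06 [237. 209.] circ 0.4738 0.0657 d 0.0464 rect [[0.45669999718666077, 0.049300000071525574], [0.4828999936580658, 0.04390000179409981], [0.49079999327659607, 0.0820000022649765], [0.46459999680519104, 0.08739999681711197]] [0.4737 0.0657]
0.06 [786.  70.] circ 0.804 0.1485 d 0.0611 rect [[0.776199996471405, 0.17430000007152557], [0.7875000238418579, 0.1143999993801117], [0.8095999956130981, 0.11860000342130661], [0.79830002784729, 0.1784999966621399]] [0.7929 0.1464]
```

>>> {"method": "drive_tool", "body": {"increments": [[90,3.83,-9.81,10,0,0,0.203],[90,3.83,-9.81,10,0,0,0.203],[90,3.83,-9.81,10,0,0,0.203],[90,3.83,-9.81,10,0,0,0.203],[90,3.83,-9.81,14,0,0,0.203],[90,3.83,-9.81,18,0,0,0.203],[90,3.83,-9.81,20.6,0,0,0.203],[90,3.83,-9.81,20.6,0,0,0.203],[90,3.83,-9.81,20.6,0,0,0.203],[220,3.83,-9.81,20.6,0,0,0.203],[220,3.83,-9.81,20.6,0,0,0.203],[220,3.83,-9.81,20.6,0,0,0.203],[220,3.83,-9.81,20.6,0,0,0.203],[220,3.83,-9.81,20.6,0,0,0.203],[220,3.83,-9.81,20.6,0,0,0.203]], "force": 40}}

```text
t: 3.45
tcp_pos: [0.4754, 0.0667, 0.027]
tool_rot: [0.775, 0.632, 0.001, 0.001]
force: [-0.6, -2.2, 7.3]
finger_gap: 0.327
```

>>> {"method": "drive_tool", "body": {"increments": [[220,0,0,-3,0,0,0],[220,0,0,-7,0,0,0],[220,0,0,-12,0,0,0],[220,4,0,-16,0,0,-0.1],[220,8,0,-20,0,0,-0.247],[220,12.5,0,-20,0,0,-0.247],[220,12.5,0,-20,0,0,-0.247],[220,12.5,0,-20,0,0,-0.247],[220,12.5,0,-20,0,0,-0.247]]}}

```text
t: 4.35
tcp_pos: [0.4981, 0.1887, 0.2248]
tool_rot: [0.691, 0.723, -0.001, -0.0]
force: [0.1, -0.0, -0.5]
finger_gap: 0.317
```

```bash
python3 - <<'E'
from h import *
import pickle
s=manip.sense();print(s['t'],s['tcp_pos'],s['tool_rot'],s['finger_gap'],np.abs(s['qd']).max(),s['force'])
cm=manip.camera_model('wrist');a=snap('wrist','w2.png');pickle.dump((cm,a),open('w2.pkl','wb'))
cv2.imwrite('pics/w2b.png',cv2.resize(a[:,:,::-1],(800,600),interpolation=cv2.INTER_CUBIC))
E
```

```text
4.35 [0.49805664 0.18871514 0.22483077] [ 6.91317813e-01  7.22549973e-01 -1.01091862e-03 -4.42215949e-04] 0.3174148643196365 0.021224713132494966 [ 0.13989427 -0.0024521  -0.4673214 ]
```

View pics/w2b.png

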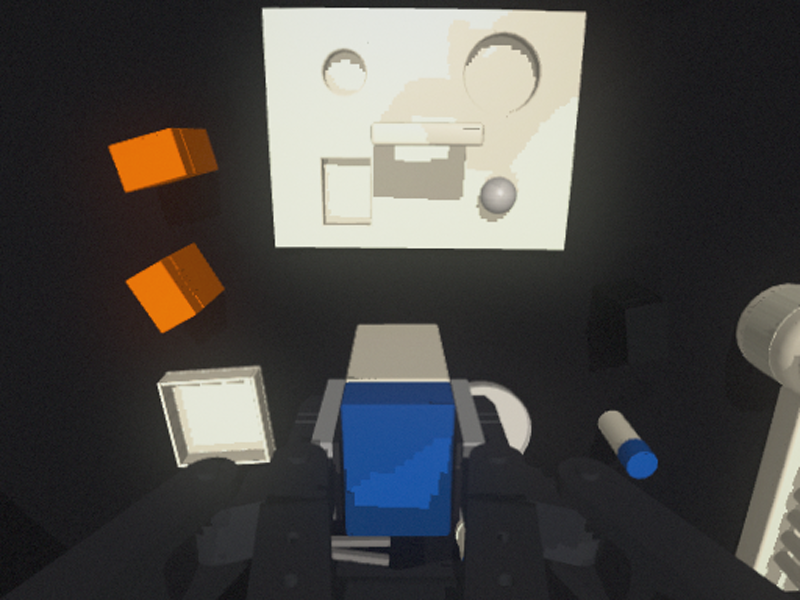

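The tray is fully visible: corners at (263,9), (585,12), (565,249), (276,246); box pocket rim (323,158)–(372,224); ball (498,195). The box is held straight, with its top corners at about (342,404), (453,405), (452,536), (343,536).

```bash
python3 - <<'E'
from h import *
import pickle
cm,a=pickle.load(open('w2.pkl','rb'));s=.64
m=cv2.inRange(a,(90,90,80),(255,255,255)); m[165:]=0
c=max(cv2.findContours(m,cv2.RETR_EXTERNAL,cv2.CHAIN_APPROX_NONE)[0],key=cv2.contourArea)
P=np.array([at(cm,x,y,.014)[:2] for x,y in c[:,0]],np.float32)
r=cv2.minAreaRect(P);b=cv2.boxPoints(r);print('rect',r,b.tolist())
yaw=np.arctan2(*(b[np.argsort(b[:,0])[2:]].mean(0)-b[np.argsort(b[:,0])[:2]].mean(0))[::-1]);ctr=np.array(r[0]);print('yaw',yaw)
Rm=np.array([[np.cos(yaw),-np.sin(yaw)],[np.sin(yaw),np.cos(yaw)]])
def loc(u,v,z): return Rm.T@(at(cm,u*s,v*s,z)[:2]-ctr)
for n,u,v,z in [('bp',323,158,.014),('bp',372,158,.014),('bp',372,224,.014),('bp',323,224,.014),('jp',502,73,.014),('tp',345,71,.014),('ball',498,195,.0235),('bar l',372,134,.08),('bar r',483,134,.08)]:
    print(n,np.round(loc(u,v,z)*1000,1))
pk={'jar':(.05,.0375),'tube':(-.05,.0375),'box':(-.05,-.0375),'handle':(0,0)}
for k,v in pk.items(): print(k,np.round(ctr+Rm@v,4))
st=manip.sense();print(st['tcp_pos'])
T=R.from_quat(st['tool_rot']).as_matrix()
print('tool y angle',np.arctan2(T[1,1],T[0,1]))
for u,v in [(342,404),(453,405),(452,536),(343,536)]:
    print('boxtop in tool',np.round(1000*T.T@(at(cm,u*s,v*s,st['tcp_pos'][2]+.032)-st['tcp_pos']),1))
E
```

```text
rect ((0.5094705820083618, 0.2710077166557312), (0.20175303518772125, 0.15132015943527222), 2.0103495121002197) [[0.406002014875412, 0.343082457780838], [0.4113102853298187, 0.19185546040534973], [0.6129391193389893, 0.1989329755306244], [0.6076308488845825, 0.35015997290611267]]
yaw 0.035087295
bp [-64.6 -15.8]
bp [-32.3 -15.6]
bp [-32.4 -59.2]
bp [-65.9 -59.5]
jp [50. 38.]
tp [-49.2  37.9]
ball [ 50.4 -37.6]
bar l [-29.1  -0.7]
bar r [29.6  0.1]
jar [0.5581 0.3102]
tube [0.4582 0.3067]
box [0.4608 0.2318]
handle [0.5095 0.271 ]
[0.49815065 0.18827419 0.22461855]
tool y angle 0.0431615830105832
boxtop in tool [ 19.2 -13.8 -32. ]
boxtop in tool [ 19.   12.9 -32. ]
boxtop in tool [-20.4  14.1 -32. ]
boxtop in tool [-20.6 -14.9 -31.9]
```

>>> {"method": "drive_tool", "body": {"increments": [[220,4.6,-3.55,0,0,0,0.008],[220,4.6,-3.55,0,0,0,0.008],[220,4.6,-3.55,4,0,0,0.008],[220,4.6,-3.55,8,0,0,0.008],[220,4.6,-3.55,12,0,0,0.008],[220,4.6,-3.55,15,0,0,0.008],[220,4.6,-3.55,17,0,0,0.008],[220,4.6,-3.55,17.5,0,0,0.008],[220,4.6,-3.55,18,0,0,0.008],[220,4.6,-3.55,18.4,0,0,0.008],[220,4.6,-3.55,18.8,0,0,0.008],[220,4.6,-3.55,19.2,0,0,0.008],[220,4.6,-3.55,19.6,0,0,0.008],[220,4.6,-3.55,19.6,0,0,0.008]]}}

```text
t: 5.8
tcp_pos: [0.4622, 0.234, 0.0309]
tool_rot: [0.694, 0.72, 0.001, 0.001]
force: [-1.0, -2.0, 10.2]
finger_gap: 0.325
```

>>> {"method": "drive_tool", "body": {"increments": [[110,0.04,0,0,0,0,0],[110,0,0,0,0,0,0],[110,0,0,0,0,0,0],[110,0,0,-3,0,0,0],[110,0,0,-8,0,0,0],[110,0,0,-11,0,0,0],[110,-18.15,20.82,-11,0,0,0],[110,-18.15,20.82,-11,0,0,0],[110,-18.15,20.82,-11,0,0,0],[110,-18.15,20.82,-11,0,0,0],[110,-18.15,20.82,-11,0,0,0],[110,-18.15,20.82,-11,0,0,0],[110,-18.15,20.82,-11,0,0,0],[110,-18.15,20.82,-11,0,0,0]]}}

```text
t: 7.2
tcp_pos: [0.6757, 0.0595, 0.1383]
tool_rot: [0.695, 0.719, -0.001, -0.001]
force: [-0.3, 1.0, 0.1]
finger_gap: 0.571
```

```bash
python3 - <<'E'
from h import *
import pickle
s=manip.sense();print(s['t'],s['tcp_pos'],s['tool_rot'],s['finger_gap'],np.abs(s['qd']).max(),s['force'])
cm=manip.camera_model('wrist');a=snap('wrist','w3.png');pickle.dump((cm,a),open('w3.pkl','wb'))
for uv,P in blobs(cm,a,(0,60,160),(90,160,255),.06,60):
      (x,y),r=cv2.minEnclosingCircle(P); print(np.round(uv/.64),'circ',round(x,4),round(y,4),'d',round(2*r,4))
c2=manip.camera_model('top');snap('top','t3.png')
E
```

```text
7.2 [0.67567514 0.05953715 0.1383397 ] [ 6.94690565e-01  7.19307726e-01 -6.08610372e-04 -1.02212599e-03] 0.5709180349113934 0.03765425311641042 [-0.25765526  0.98213457  0.07718462]
[398. 325.] circ 0.6757 0.0581 d 0.0221
[726. 131.] circ 0.8097 0.1475 d 0.068
```

View pics/w3.png

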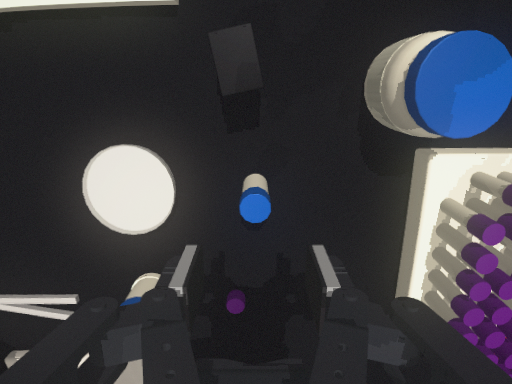

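The tube cap is at (255,205), directly under the jaws' centre line and matching the estimate. I'll descend and grip.

>>> {"method": "drive_tool", "body": {"increments": [[110,0,0,4,0,0,0],[110,0,0,8,0,0,0],[110,0,0,10,0,0,0],[110,0,0,11,0,0,0],[110,0,0,11,0,0,0],[110,0,0,11,0,0,0],[235,0,0,11,0,0,0],[235,0,0,11,0,0,0],[235,0,0,11,0,0,0],[235,0,0,11,0,0,0],[235,0,0,11,0,0,0],[235,0,0,11,0,0,0]], "force": 40}}

```text
t: 8.5
tcp_pos: [0.6775, 0.0598, 0.0311]
tool_rot: [0.694, 0.72, 0.001, 0.001]
force: [-0.3, 1.1, 5.3]
finger_gap: 0.256
```

>>> {"method": "drive_tool", "body": {"increments": [[235,0,0,-3,0,0,0],[235,0,0,-7,0,0,0],[235,0,0,-12,0,0,0],[235,2,-3,-15,0,0,0],[235,13.76,-17.05,-19.6,0,0,0],[235,13.76,-17.05,-19.6,0,0,0],[235,13.76,-17.05,-19.6,0,0,0],[235,13.76,-17.05,-19.6,0,0,0],[235,13.76,-17.05,-19.6,0,0,0],[235,13.76,-17.05,-19.6,0,0,0],[235,13.76,-17.05,-19.6,0,0,0]]}}

```text
t: 9.6
tcp_pos: [0.5022, 0.1908, 0.2253]
tool_rot: [0.694, 0.72, 0.0, 0.0]
force: [0.1, -0.9, 0.1]
finger_gap: 0.252
```

```bash
cat > tray.py <<'E'
from h import *
import pickle,sys
def tray(cm,a,rows=165):
    m=cv2.inRange(a,(90,90,80),(255,255,255)); m[rows:]=0
    m=cv2.morphologyEx(m,cv2.MORPH_CLOSE,np.ones((3,3)))
    c=max(cv2.findContours(m,cv2.RETR_EXTERNAL,cv2.CHAIN_APPROX_NONE)[0],key=cv2.contourArea)
    P=np.array([at(cm,x,y,.014)[:2] for x,y in c[:,0]],np.float32)
    r=cv2.minAreaRect(P);b=cv2.boxPoints(r);i=np.argsort(b[:,0])
    d=b[i[2:]].mean(0)-b[i[:2]].mean(0);yaw=np.arctan2(d[1],d[0]);ctr=np.array(r[0])
    Rm=np.array([[np.cos(yaw),-np.sin(yaw)],[np.sin(yaw),np.cos(yaw)]])
    print('tray',np.round(ctr,4),r[1],'yaw',round(float(yaw),4))
    for k,v in {'jar':(.05,.0375),'tube':(-.05,.0375),'box':(-.05,-.0375)}.items(): print(k,np.round(ctr+Rm@v,4))
    return ctr,Rm
if __name__=='__main__':
    n=sys.argv[1];s=manip.sense();cm=manip.camera_model('wrist');a=snap('wrist',n+'.png');pickle.dump((cm,a,s),open(n+'.pkl','wb'))
    print(s['t'],s['tcp_pos'],s['tool_rot'],s['finger_gap'],s['force'])
    ctr,Rm=tray(cm,a)
    for uv,P in blobs(cm,a,(0,60,150),(90,160,255),.062,60):
        (x,y),w,_=cv2.minAreaRect(P);print('blue',np.round(uv),'world@62',round(x,4),round(y,4),w,'tray',np.round(1000*Rm.T@(np.array([x,y])-ctr),1))
    cv2.imwrite('pics/'+n+'b.png',cv2.resize(a[:,:,::-1],(800,600),interpolation=cv2.INTER_CUBIC))
E
python3 tray.py w4
```

```text
9.6 [0.50218354 0.19075948 0.22527635] [6.94474938e-01 7.19516663e-01 3.27524113e-04 4.73877385e-04] 0.25218845038974197 [ 0.12509815 -0.85205747  0.14827026]
tray [0.5094 0.2711] (0.20170776546001434, 0.15047061443328857) yaw 0.0374
jar [0.5579 0.3104]
tube [0.458  0.3067]
box [0.4608 0.2318]
blue [258. 304.] world@62 0.5132 0.0436 (0.05803285166621208, 0.03881312534213066) tray [  -4.7 -227.5]
blue [212. 129.] world@62 0.4619 0.2323 (0.02720065601170063, 0.038992613554000854) tray [-48.9 -37. ]
```

View pics/w4b.png

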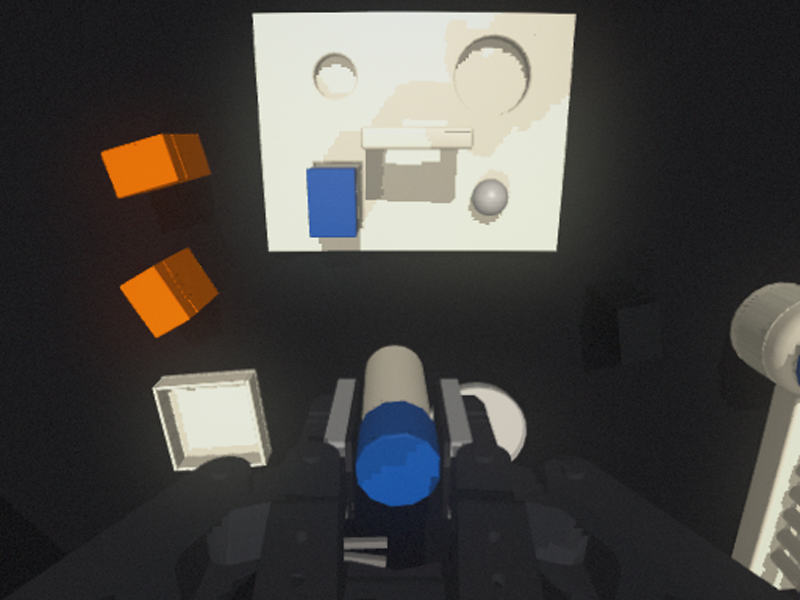

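The slide box is seated in its pocket (blue top at (332,202), measured (-48.9,-37.0) mm in the tray frame) and the tray is unmoved. The tube hangs vertical in the jaws, with its top at (397,469).

```bash
python3 - <<'E'
from h import *
import pickle
s=manip.sense();print(s['t'],s['tcp_pos'],s['tool_rot'],s['qd'].round(3))
cm,a,s0=pickle.load(open('w4.pkl','rb'))
T=R.from_quat(s0['tool_rot']).as_matrix()
print(1000*T.T@(at(cm,397*.64,469*.64,s0['tcp_pos'][2]+.03)-s0['tcp_pos']))
E
```

```text
9.65 [0.50230072 0.19052646 0.22505183] [6.94711575e-01 7.19288353e-01 1.36666320e-04 2.71531689e-04] [-0.007  0.008 -0.001  0.001  0.003  0.002]
[ -0.96673139  -0.45963496 -30.00031961]
```

>>> {"method": "drive_tool", "body": {"increments": [[235,11.87,-3.97,0,0,0,0],[235,11.87,-3.97,0,0,0,0],[235,11.87,-3.97,0,0,0,0],[235,11.87,-3.97,4,0,0,0],[235,11.87,-3.97,8,0,0,0],[235,11.87,-3.97,12,0,0,0],[235,11.87,-3.97,15,0,0,0],[235,11.87,-3.97,16.5,0,0,0],[235,11.87,-3.97,16.5,0,0,0],[235,11.87,-3.97,16.5,0,0,0],[235,11.87,-3.97,16.5,0,0,0]]}}

```text
t: 10.75
tcp_pos: [0.4585, 0.3085, 0.0611]
tool_rot: [0.695, 0.719, 0.001, 0.0]
force: [-0.7, 0.0, 0.0]
finger_gap: 0.252
```

>>> {"method": "drive_tool", "body": {"increments": [[235,-0.06,0,0.6,0,0,0],[235,-0.06,0,1.2,0,0,0],[235,-0.06,0,1.6,0,0,0],[235,-0.06,0,2.0,0,0,0],[235,-0.06,0,2.4,0,0,0],[235,-0.06,0,2.7,0,0,0],[235,-0.06,0,2.7,0,0,0],[235,-0.06,0,2.7,0,0,0]]}}

```text
t: 11.55
tcp_pos: [0.4572, 0.3081, 0.035]
tool_rot: [0.694, 0.72, 0.0, 0.0]
force: [-2.2, -0.9, 12.5]
finger_gap: 0.254
```

>>> {"method": "drive_tool", "body": {"increments": [[100,0,0,0,0,0,0],[100,0,0,0,0,0,0],[100,0,0,0,0,0,0],[100,0,0,0,0,0,0],[100,0,0,-3,0,0,0],[100,0,0,-8,0,0,0],[100,0,0,-11,0,0,0],[100,-36.6,10.9,-11,0,0,0],[100,-36.6,10.9,-11,0,0,0],[100,-36.6,10.9,-11,0,0,0],[100,-36.6,10.9,-11,0,0,0],[100,-36.6,10.9,-11,0,0,0],[100,-36.6,10.9,-11,0,0,0],[100,-36.6,10.9,-11,0,0,0],[100,-36.6,10.9,-11,0,0,0],[100,-36.6,10.9,-11,0,0,0],[100,-36.6,10.9,-11,0,0,0],[100,-36.6,10.9,-11,0,0,0]]}}

```text
t: 13.35
tcp_pos: [0.5782, -0.0528, 0.1428]
tool_rot: [0.694, 0.72, -0.0, -0.001]
force: [-0.4, -0.4, -0.7]
finger_gap: 0.607
```

```bash
python3 - <<'E'
from h import *
import pickle
s=manip.sense();print(s['t'],s['tcp_pos'],s['tool_rot'],s['finger_gap'],np.abs(s['qd']).max(),s['force'])
cm=manip.camera_model('wrist');a=snap('wrist','w5.png')
for uv,P in blobs(cm,a,(0,60,160),(90,160,255),.055,60):
      (x,y),r=cv2.minEnclosingCircle(P); print(np.round(uv),'circ',round(x,4),round(y,4),'d',round(2*r,4))
E
```

```text
13.35 [ 0.57817705 -0.05282783  0.14283891] [ 6.93998199e-01  7.19975927e-01 -3.54444020e-04 -1.01890543e-03] 0.6069260308804576 0.01659467975010987 [-0.42380575 -0.39734865 -0.73928094]
[256. 203.] circ 0.5791 -0.0543 d 0.0409
```

>>> {"method": "drive_tool", "body": {"increments": [[100,-0.15,0.1,4,0,0,0],[100,-0.15,0.1,8,0,0,0],[100,-0.15,0.1,10,0,0,0],[100,-0.15,0.1,11.4,0,0,0],[100,-0.15,0.1,12,0,0,0],[100,-0.15,0.1,12,0,0,0],[100,-0.15,0.1,12,0,0,0],[200,-0.15,0.1,12,0,0,0],[200,-0.15,0.1,12,0,0,0],[200,-0.15,0.1,12,0,0,0],[200,-0.15,0.1,12,0,0,0],[200,-0.15,0.1,12,0,0,0]], "force": 40}}

```text
t: 14.6
tcp_pos: [0.5812, -0.0556, 0.0248]
tool_rot: [0.694, 0.72, 0.001, 0.001]
force: [-0.5, 1.1, 6.1]
finger_gap: 0.481
```

>>> {"method": "drive_tool", "body": {"increments": [[200,0,0,-3,0,0,0],[200,0,0,-7,0,0,0],[200,0,0,-12,0,0,0],[200,24.7,-7,-20,0,0,0],[200,24.7,-7,-20,0,0,0],[200,24.7,-7,-20,0,0,0],[200,24.7,-7,-20,0,0,0],[200,24.7,-7,-20,0,0,0],[200,24.7,-7,-20,0,0,0],[200,24.7,-7,-20,0,0,0],[200,24.7,-7,-20,0,0,0],[200,24.7,-7,-20,0,0,0],[200,24.7,-7,-20,0,0,0]]}}

```text
t: 15.9
tcp_pos: [0.5017, 0.1876, 0.2228]
tool_rot: [0.695, 0.719, -0.0, -0.0]
force: [-0.6, 0.2, -0.4]
finger_gap: 0.478
```

```bash
python3 tray.py w6
```

```text
15.9 [0.5017218  0.1875637  0.22275272] [ 6.95014233e-01  7.18995792e-01 -4.67568547e-04 -2.19848158e-04] 0.47751195051336026 [-0.64267337  0.22936511 -0.43569212]
tray [0.5094 0.271 ] (0.20175029337406158, 0.15108558535575867) yaw 0.0358
jar [0.558  0.3103]
tube [0.4581 0.3067]
box [0.4608 0.2318]
blue [263. 299.] world@62 0.5159 0.0456 (0.10279776155948639, 0.061240002512931824) tray [  -1.5 -225.5]
blue [252. 257.] world@62 0.5005 0.1 (0.07994901388883591, 0.01902332343161106) tray [ -15.  -170.6]
blue [212. 126.] world@62 0.4619 0.2326 (0.027331892400979996, 0.03936636447906494) tray [-48.8 -36.7]
blue [204.  38.] world@62 0.4548 0.3062 (0.021205902099609375, 0.021099837496876717) tray [-53.2  37.1]
```

View pics/w6b.png

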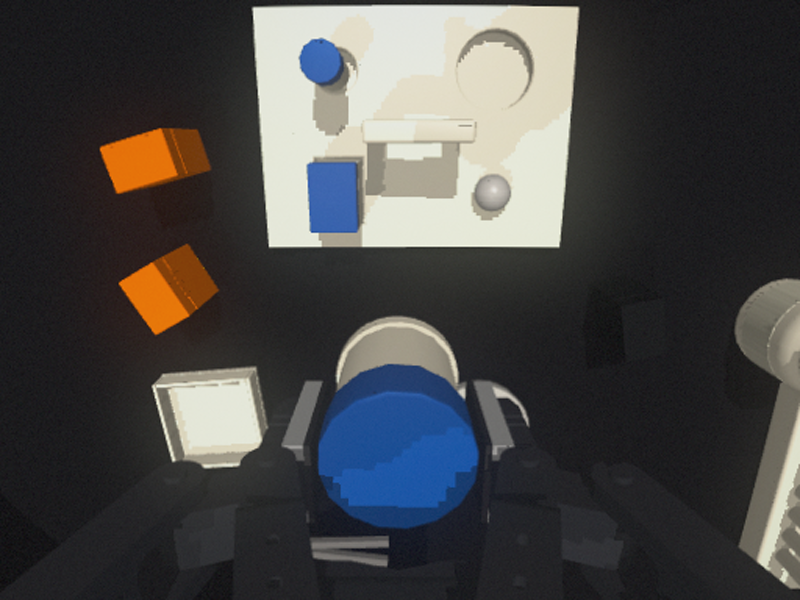

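Tube cap at (322,61) and box at (332,197) are seated, and the jar is held upright. I'll fit the held jar's offset by predicted silhouette.

```bash
python3 - <<'E'
from h import *
import pickle
cm,a,s=pickle.load(open('w6.pkl','rb'))
T=R.from_quat(s['tool_rot']).as_matrix();p=np.array(s['tcp_pos'])
t=np.linspace(0,6.28,60)
def pred(ox,oy,h=.0302,d=.042):
    P=[p+T@[ox+d/2*np.cos(k),oy+d/2*np.sin(k),-z] for z in (h,h-.017) for k in t]
    q=np.array([proj(cm,x) for x in P]); return q[:,0].min(),q[:,0].max(),q[:,1].min(),q[:,1].max()
m=((a[:,:,2].astype(int)-a[:,:,0])>40).astype(np.uint8); m[:220]=0
n,l,st,_=cv2.connectedComponentsWithStats(m);i=1+np.argmax(st[1:,4]);x,y,w,h=st[i,:4]
print('obs',x,x+w-1,y,y+h-1)
for ox in (-.004,-.002,0,.002,.004): print(ox,np.round(pred(ox,0),1))
print(np.round(pred(0,.002),1),np.round(pred(0,0,.034),1))
E
```

```text
obs 203 306 233 338
-0.004 [203.1 307.5 241.1 348. ]
-0.002 [202.8 307.8 236.8 344.3]
0 [202.6 308.  232.6 340.5]
0.002 [202.3 308.3 228.2 336.7]
0.004 [202.1 308.6 223.9 332.9]
[207.6 313.1 232.6 340.5] [201.2 309.5 236.4 347.1]
```

>>> {"method": "drive_tool", "body": {"increments": [[200,12.05,6.04,0,0,0,0],[200,12.05,6.04,0,0,0,0],[200,12.05,6.04,0,0,0,0],[200,12.05,6.04,4,0,0,0],[200,12.05,6.04,8,0,0,0],[200,12.05,6.04,12,0,0,0],[200,12.05,6.04,15,0,0,0],[200,12.05,6.04,16.5,0,0,0],[200,12.05,6.04,16.5,0,0,0],[200,12.05,6.04,16.5,0,0,0],[200,12.05,6.04,16.5,0,0,0]]}}

```text
t: 17.05
tcp_pos: [0.5591, 0.3118, 0.0603]
tool_rot: [0.694, 0.72, 0.002, 0.001]
force: [-0.8, -0.1, -0.4]
finger_gap: 0.475
```

>>> {"method": "drive_tool", "body": {"increments": [[200,-0.15,-0.1,0.8,0,0,0],[200,-0.15,-0.1,1.4,0,0,0],[200,-0.15,-0.1,1.8,0,0,0],[200,-0.15,-0.1,2.2,0,0,0],[200,-0.15,-0.1,2.6,0,0,0],[200,-0.15,-0.1,3.0,0,0,0],[200,-0.15,-0.1,3.2,0,0,0],[200,-0.15,-0.1,3.2,0,0,0]]}}

```text
t: 17.85
tcp_pos: [0.5565, 0.3101, 0.0288]
tool_rot: [0.694, 0.72, 0.0, 0.0]
force: [-4.0, -2.6, 15.1]
finger_gap: 0.474
```

>>> {"method": "drive_tool", "body": {"increments": [[100,0,0,0,0,0,0],[100,0,0,0,0,0,0],[100,0,0,0,0,0,0],[100,0,0,-3,0,0,0],[100,0,0,-8,0,0,0],[100,0,0,-12,0,0,0],[120,-3.8,-5,-17.5,0,0,1.571],[120,-3.8,-5,-17.5,0,0,1.571],[120,-3.8,-5,-17.5,0,0,1.571],[120,-3.8,-5,-17.5,0,0,1.571],[120,-3.8,-5,-17.5,0,0,1.571],[120,-3.8,-5,-17.5,0,0,1.571],[120,-3.8,-5,-17.5,0,0,1.571],[120,-3.8,-5,-17.5,0,0,1.571],[120,-3.8,-5,-17.5,0,0,1.571],[120,-3.8,-5,-17.5,0,0,1.571],[120,-3.8,-5,-17.5,0,0,1.571],[120,-3.8,-5,-17.5,0,0,1.571],[120,-3.8,-5,-17.5,0,0,1.571],[120,-3.8,-5,-17.5,0,0,1.571]]}}

```text
t: 19.85
tcp_pos: [0.5078, 0.2701, 0.2011]
tool_rot: [1.0, 0.018, -0.0, 0.0]
force: [-0.2, -0.1, -0.0]
finger_gap: 0.524
```

```bash
python3 - <<'E'
from h import *
import pickle
s=manip.sense();print(s['t'],s['tcp_pos'],s['tool_rot'],s['q'].round(2),s['finger_gap'],np.abs(s['qd']).max(),s['force'])
cm=manip.camera_model('wrist');a=snap('wrist','w7.png');pickle.dump((cm,a,s),open('w7.pkl','wb'))
cv2.imwrite('pics/w7b.png',cv2.resize(a[:,:,::-1],(800,600),interpolation=cv2.INTER_CUBIC))
c0,y=np.array([.5094,.271]),.036
Rm=np.array([[np.cos(y),-np.sin(y)],[np.sin(y),np.cos(y)]])
for n,x in {'bar':(-.03,0,.08),'bar+':(.03,0,.08),'jar':(.05,.0375,.059),'tube':(-.05,.0375,.064),'box':(-.05,-.0375,.062),'ball':(.05,-.0375,.0235)}.items():
    print(n,np.round(proj(cm,[*(c0+Rm@x[:2]),x[2]])/.64))
E
```

```text
19.85 [0.50784832 0.27013861 0.20111595] [ 9.99830264e-01  1.84230113e-02 -1.79550948e-04  5.19066687e-05] [ 0.29  0.5   1.59 -0.    1.05  1.83] 0.5237851732484933 0.005716874134735093 [-0.19239519 -0.09185882 -0.0469926 ]
bar [398. 341.]
bar+ [398. 232.]
jar [329. 188.]
tube [334. 362.]
box [461. 361.]
ball [460. 183.]
```

View pics/w7b.png

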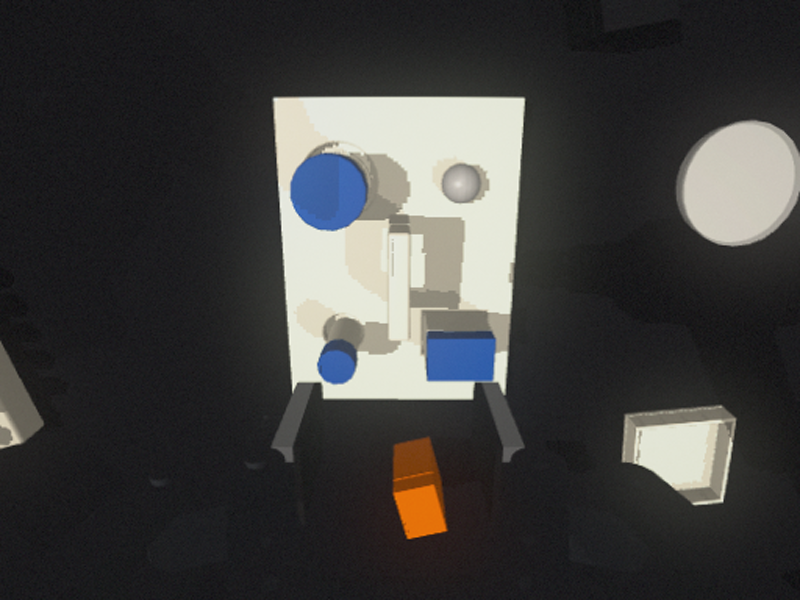

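All six features sit where predicted (jar (329,190), tube (337,362), box (461,356), ball (461,183), bar (399,285)). Everything is seated and the jaws straddle the bar. Next I grip the handle.

>>> {"method": "drive_tool", "body": {"increments": [[120,0.16,-0.08,4,0,0,0],[120,0.16,-0.08,8,0,0,0],[120,0.16,-0.08,11,0,0,0],[120,0.16,-0.08,13,0,0,0],[120,0.16,-0.08,14.5,0,0,0],[120,0.16,-0.08,15.2,0,0,0],[120,0.16,-0.08,15.2,0,0,0],[120,0.16,-0.08,15.2,0,0,0]], "force": 60}}

```text
t: 20.7
tcp_pos: [0.51, 0.2712, 0.0499]
tool_rot: [1.0, 0.018, 0.001, -0.0]
force: [-0.1, 0.4, 0.0]
finger_gap: 0.529
```

>>> {"method": "drive_tool", "body": {"increments": [[160,0,0,0,0,0,0],[180,0,0,0,0,0,0],[195,0,0,0,0,0,0],[205,0,0,0,0,0,0],[215,0,0,0,0,0,0],[225,0,0,0,0,0,0],[255,0,0,0,0,0,0],[255,0,0,0,0,0,0],[255,0,0,0,0,0,0],[255,0,0,0,0,0,0]], "force": 60}}

```text
t: 21.7
tcp_pos: [0.5097, 0.2706, 0.0498]
tool_rot: [1.0, 0.018, 0.0, 0.0]
force: [-0.8, -5.1, 5.4]
finger_gap: 0.127
```

>>> {"method": "drive_tool", "body": {"increments": [[255,0,0,-0.2,0,0,0],[255,0,0,-0.5,0,0,0],[255,0,0,-1,0,0,0],[255,0,0,-1.6,0,0,0],[255,0,0,-2.4,0,0,0],[255,0,0,-3.2,0,0,0],[255,0,0,-4.0,0,0,0],[255,0,0,-4.8,0,0,0],[255,0,0,-5.6,0,0,0],[255,0,0,-6.2,0,0,0],[255,0,0,-6.6,0,0,0],[255,0,0,-6.8,0,0,0],[255,0,0,-6.8,0,0,0],[255,0,0,-6.8,0,0,0]]}}

```text
t: 23.1
tcp_pos: [0.5093, 0.2709, 0.117]
tool_rot: [1.0, 0.018, -0.0, 0.0]
force: [0.1, -0.1, -6.0]
finger_gap: 0.134
```

```bash
python3 - <<'E'
from h import *
import pickle
s=manip.sense();print(s['t'],s['tcp_pos'],s['tool_rot'],s['finger_gap'],s['force'],s['ft_torque'])
a=snap('scene','s8.png');w=snap('wrist','w8.png')
cv2.imwrite('pics/s8b.png',np.hstack([cv2.resize(a[120:290,280:450,::-1],(400,400)),cv2.resize(w[:,:,::-1],(400,300),interpolation=cv2.INTER_AREA).repeat(1,0) if 0 else cv2.copyMakeBorder(cv2.resize(w[:,:,::-1],(400,300)),0,100,0,0,cv2.BORDER_CONSTANT)]))
E
```

```text
23.1 [0.50926335 0.27094746 0.11703627] [ 9.99840008e-01  1.78842942e-02 -3.21658348e-04  8.39945782e-05] 0.13414437648237276 [ 0.07754355 -0.05153691 -5.97569935] [ 0.02254868  0.01231564 -0.00076207]
```

View pics/s8b.png

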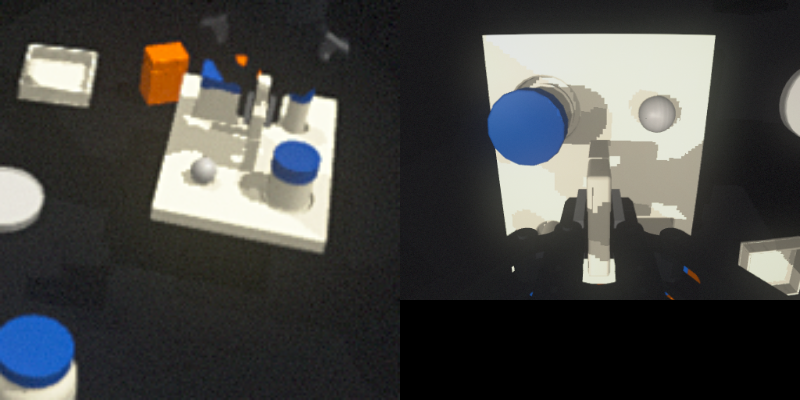

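The carrier is lifted level with all three items seated and the ball in its pocket (measured weight 6 N). Now a smooth transport to the plate.

>>> {"method": "drive_tool", "body": {"increments": [[255,0,0.2,-0.02,0,0,0],[255,-0.01,0.7,-0.07,0,0,0],[255,-0.02,1.6,-0.16,0,0,0],[255,-0.05,2.9,-0.29,0,0,0],[255,-0.07,4.6,-0.46,0,0,0],[255,-0.1,6.7,-0.67,0,0,0],[255,-0.14,9.2,-0.92,0,0,0],[255,-0.18,11.7,-1.17,0,0,0],[255,-0.22,14.2,-1.42,0,0,0],[255,-0.26,16.7,-1.67,0,0,0],[255,-0.3,19.2,-1.92,0,0,0],[255,-0.34,21.7,-2.17,0,0,0],[255,-0.38,24.2,-2.42,0,0,0],[255,-0.41,26.7,-2.67,0,0,0],[255,-0.45,29.2,-2.92,0,0,0],[255,-0.49,31.7,-3.17,0,0,0],[255,-0.53,34.2,-3.42,0,0,0],[255,-0.57,36.7,-3.67,0,0,0],[255,-0.61,39.2,-3.92,0,0,0],[255,-0.65,41.7,-4.17,0,0,0]]}}

```text
t: 25.2
tcp_pos: [0.517, -0.1479, 0.1593]
tool_rot: [1.0, 0.017, -0.0, 0.0]
force: [-0.5, 0.5, -4.8]
finger_gap: 0.128
```

>>> {"method": "drive_tool", "body": {"increments": [[255,-0.03,2.1,-0.2,0,0,0],[255,-0.05,3.8,-0.38,0,0,0],[255,-0.08,5.1,-0.51,0,0,0],[255,-0.09,6.1,-0.6,0,0,0],[255,-0.1,6.8,-0.68,0,0,0],[255,-0.11,7.2,-0.72,0,0,0],[255,-0.11,7.4,-0.74,0,0,0],[255,-0.11,7.4,-0.74,0,0,0],[255,-0.11,7.4,-0.74,0,0,0],[255,-0.11,7.4,-0.74,0,0,0],[255,-0.11,7.4,-0.74,0,0,0],[255,-0.11,7.4,-0.74,0,0,0],[255,-0.11,7.4,-0.74,0,0,0],[255,-0.11,7.4,-0.74,0,0,0],[255,-0.11,7.4,-0.74,0,0,0]]}}

```text
t: 26.7
tcp_pos: [0.5195, -0.2199, 0.1664]
tool_rot: [1.0, 0.018, 0.0, -0.0]
force: [0.5, 0.6, -5.9]
finger_gap: 0.131
```

```bash
python3 - <<'E'
from h import *
s=manip.sense();print(s['t'],s['tcp_pos'],s['tool_rot'],s['finger_gap'],s['force'],np.abs(s['qd']).max())
c=manip.camera_model('top');a=snap('top','t9.png');w=snap('wrist','w9.png');sc=snap('scene','s9.png')
m=cv2.resize(a[120:270,280:430,::-1],(400,400))
b=np.vstack([cv2.resize(w[:,:,::-1],(400,300)),cv2.resize(sc[70:270,60:327,::-1],(400,300))])
cv2.imwrite('pics/v9.png',np.hstack([cv2.copyMakeBorder(m,0,200,0,0,cv2.BORDER_CONSTANT),b]))
E
```

```text
26.7 [ 0.51946557 -0.21992731  0.16643061] [ 9.99840036e-01  1.78858145e-02  7.18021734e-06 -3.83758982e-06] 0.13101508774098095 [ 0.48839819  0.64204844 -5.86065439] 0.004166740004170856
```

View pics/v9.png

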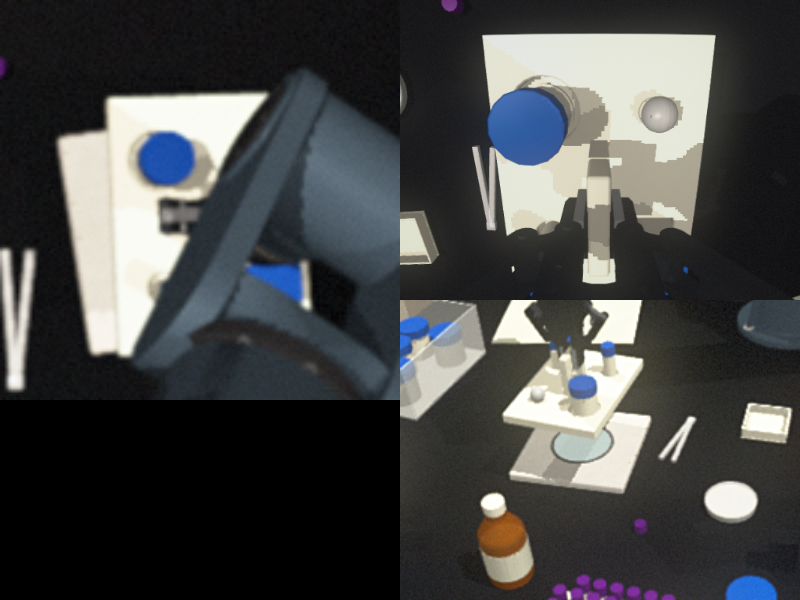

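The carrier hangs level over the plate. The jar ((527,125) in the wrist tile) sits as before, and the ball (660,114) moved only about 3 px within its pocket play. The bystanders look undisturbed, so I'm handing in.

```bash
python3 -c "
from station import manip
print(manip.sign_off()); s=manip.sense(); print(s['t'],s['tcp_pos'],s['finger_gap'])"
```

```text
the job is handed in; nothing more can be done
None
the job is handed in; nothing more can be done
```

The job is handed in at about 26.7 s: the loaded carrier is held level and still by its handle over the light plate. The station gave no verdict.

- **Loading:** I placed the slide box, tube and jar one after another, each descending the last 4 mm onto its pocket floor. A wrist view before the lift showed all three within a few millimetres of their places. The tube's cap measured about 3 mm off centre, against a limit of 7 mm.
- **Transport:** I gripped the handle with 60 N, lifted smoothly and moved the carrier across at up to 0.25 m/s.
- **Last checks:**
  - The TCP stood at (0.519, -0.220), within about 2 mm of the disc centre I measured.
  - By grip geometry the underside is about 10 cm above the plate.
  - Joint speeds were near zero, and the fingers held the bar with the carrier's weight on them (5.9 N).
  - The ball was in its pocket, shifted by about 1 mm within its play.
  - The bystanders in view looked undisturbed.
- **Not fully seen:** in the final view the arm partly hid the tube and box. Their seating there rests on the earlier views, and none of the checks disagreed.

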